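# Mix the sample vial and hold the read key of the field photometer

### The arm

A 6-joint arm with a two-finger parallel gripper is mounted at the origin on the work surface. World frame = base frame: x ahead of the robot, y to its left, z up, the work surface at z = 0. Lengths are in m, angles in degrees, forces in N, time in s.
With the tool pointing down it reaches from about 0.4 to 0.825 m from the base axis. Payload 7 kg.
Tool frame: the origin (TCP) lies on the centre line of the jaws, within the pads' length; the fingertips stand 8 mm ahead of it and the grasp point (between the pads) lies 11 mm behind it; z points along the fingers, y is the line along which they close (so a half turn about z gives the same grasp; the last joint's range is limited). The gripper opens to 88 mm and grips with 3 to 60 N. Pads are 19 mm wide; open, the fingers measure 130 mm over their backs; the gripper's body (78 mm by 193 mm) begins 47 mm behind the grasp point.
Start: joints at [-52.133, 20.546, 0.682, 0, -70.136, -16.507], TCP at [0.246, -0.629, 0.235] pointing down, gripper open.
Joint ranges: [-176.03, 176.03], [-82.01, 121.73], [-58.28, 71.71], [-173.87, 95.51], [-174.79, -0.11], [-173.66, 173.66]. Speed limits (degrees/s): [136.94, 136.94, 172.46, 180, 180, 180].

### API

Orientations are given as [roll, pitch, yaw] about the fixed x, y, z axes, in that order (R = Rz(yaw) Ry(pitch) Rx(roll)).
In Python, from plant import ctrl, vision gives the robot as it stands. The module is installed in compiled form; this text tells all that it offers.
- The arm moves only by the tool move_arm, never from a script. Its argument "moves" is one flat list of numbers, 7 for each row, row after row: the finger opening in cm, from 0 to 8.76, then the shift along the tool's x, y, z in cm, then the turn, a rotation vector about the tool's x, y, z in rad. A call has 1 to 8 rows; each row shifts and turns the commanded pose from where the row before left it, along the tool's axes as they then stand; what a row does not reach is not made up. A row lasts 1/10 s, in which the tool goes at most 50 mm and 8.59 degrees, less where a joint would pass 70% of its speed; a pose out of reach is approached as far as the arm can. A call with a gripper value outside its range is refused whole. The fingers move at their own pace and stop on an object; the grip force is fixed at half the most. Time passes only in rows, so rows that do not move let the fingers close. It gives the time, the measured TCP pose, the force, the opening and the grip force at its end, in the units of the state.
- ctrl.get_obs(): the state, without advancing time (a new reading comes with each control period).
- vision.snapshot(name): name is "scene" or "top" or "wrist"; returns (picture, depth): 420x560x3 uint8, red, green, blue; 420x560 float32, m along the optical axis (not along the pixel's ray), 0 where there is no reading.
- vision.camera_model(name): a dict with "vertical_fov" (degrees; the focal length in pixels is half the picture's height over the tangent of half this angle, whatever the lens; pixels are square), "cx", "cy" (the principal point, pixels), "D" ([k1, k2, p1, p2, k3] as OpenCV has them; the pictures are not rectified), "cam_to_world" (4x4, takes a point from camera to world coordinates). Camera axes: x right, y down, z forward; pixel columns grow to the right and rows downward; lengths in m; the calibration is good to about 2 mm. A picture is of the moment at which its call begins: read the wrist's pose just before it. camera_model takes no time and is no camera call; for the wrist camera it gives the pose at the moment of the call.
- ctrl.close_job(): hands the job in; it is judged then, once.
The state is a dict: "clock": time; "joint_pos": joint angles; "qvel": joint speeds; "tau": joint torques, N m; "tool_pos": TCP position; "orientation": TCP orientation; "force": force on the tool from outside, world axes, zero at the start; "moment": the same for the moment, N m; "opening": finger opening in m; "gripper_force": force on a finger pad.
Only numpy, scipy, OpenCV 4.12 (cv2) and the standard library are available. Lean on these libraries where they do the work, as an engineer would, in place of code of your own. Each camera call takes 0.05 s, during which the arm holds its last target. There are 200 camera calls.

### The job

Take the green-capped vial out of the black rack, tip it in the air to about 45 degrees for a full second to mix it, bring it upright again, and lower it gently into the photometer's round well until it stands on the bottom. Then press the photometer's red read key halfway down, until its yellow band has just sunk into the black collar (10 mm of its 20 mm travel; never push it all the way, which would wipe the calibration), and finish while still holding it there. Leave the other two vials and the test-strip tub alone.

Things in the scene. Friction and masses are not known exactly. Their poses are not given: they have to be found in the camera images.
- sample: the sample vial: round, amber glass with a paper label and a green screw cap, 95 mm tall in all: glass 28 mm across up to 67 mm, then the cap, 29 mm across and 28 mm tall. About 0.09 kg. Origin: centre of its underside; z runs up through the cap. At the start it stands upright in one of the rack's three holes, its underside 15 mm above the table
- vial_blue: upright round vial, amber glass, blue screw cap; same size as the sample vial; stands in another hole of the rack; a bystander. Origin: centre of its underside, z up through the cap
- vial_white: upright round vial, amber glass, white screw cap; same size as the sample vial; stands in another hole of the rack; a bystander. Origin: centre of its underside, z up through the cap
- strips: white tub of test strips with an orange lid and a yellow label, 45 mm across, 74 mm tall, standing loose on the table beyond the rack and the photometer; a bystander. Origin: centre of its underside
- rack: black foam block, 90 mm (x) by 240 mm (y) by 40 mm tall, fixed. Three holes 33 mm across, 25 mm deep, in a row along its y axis at -75, 0 and +75 mm, one vial in each; which vial is in which hole varies. Nothing stands beside the vials along its x axis. Origin: centre of its underside. It may stand left or right of the photometer
- reader: the field photometer: grey box 180 mm (x) by 240 mm (y) by 70 mm tall with orange bumpers, fixed. Vial well in the top at x 0, y +60 mm; red read key at x 0, y -60 mm; black display with a green screen in the top before the well. Origin: centre of its underside, x away from the robot at yaw 0
- well_floor (a point): centre of the floor of the well: 30 mm above the table, 40 mm below the photometer's top. The well is round, 32 mm across with a chamfered mouth inside a thin white ring; a seated vial stands 55 mm out of it with its underside on this point
- key_top (a point): centre of the top face of the red round head of the read key. The head is 38 mm across, 10 mm thick; its top at rest is 116 mm above the table. It moves straight down. Below it the 26 mm stem shows 16 mm of steel, then a 10 mm yellow band, then the fixed black collar (48 mm across, its top 80 mm above the table)
- key (a joint): travel of the read key in m: 0 at rest (up), 0.020 pushed fully down; it springs back by itself. It takes about 2 N to start, 6 N at 0.010 and 10 N at the bottom. The yellow band has just sunk at 0.010

How it is judged (in metres and radians):
On the way, in this order (a step that is already met when the one before it is completed fails the run):
1. the sample vial, lifted clear (underside over 80 mm above the table), is tipped to 45 degrees, give or take 10, for half a second (height (world z) of sample above 0.08 m and angle between sample's own z axis and vertical between 0.61 and 0.96 rad), for 0.5 s.
2. the sample vial is upright again, within 8 degrees (angle between sample's own z axis and vertical below 0.15 rad), for 0.1 s.
3. the sample vial stands on the floor of the well, with the read key still up (horizontal distance between sample and well_floor below 0.006 m and z of sample in the frame of well_floor between -0.004 and 0.004 m and angle between sample's own z axis and vertical below 0.15 rad and value of joint key below 0.003 m), for 0.2 s.
At the end, for the whole second after the job is handed in: The sample vial rests on the well's floor (within 6 mm sideways, 4 mm in height, 8 degrees of upright); the robot itself holds the key 7 to 13 mm down with over 1.5 N through the last second; other vials and strip tub upright within 30 mm of their start (horizontal distance between sample and well_floor below 0.006 m and z of sample in the frame of well_floor between -0.004 and 0.004 m and angle between sample's own z axis and vertical below 0.15 rad and value of joint key between 0.007 and 0.013 m and linear speed of sample below 0.02 m/s and contact force between any of the fingers, the arm and key above 1.5 N and distance of each of vial_blue, vial_white, strips from where it was at the start of the episode below 0.03 m and angle between each of vial_blue, vial_white, strips's own z axis and vertical below 0.4 rad); the arm keeps its last pose, push and grip.
It fails at once if the read key is pushed past 17 mm, nearly to the bottom (value of joint key above 0.017 m).
It fails at once if the sample vial is dropped into the well (faster than 0.45 m/s inside it) (horizontal distance between sample and well_floor below 0.008 m and z of sample in the frame of well_floor below 0.038 m and linear speed of sample above 0.45 m/s).
It fails at once if another vial or the strip tub is knocked over or shifted by over 30 mm (distance of any of vial_blue, vial_white, strips from where it was at the start of the episode above 0.03 m or angle between any of vial_blue, vial_white, strips's own z axis and vertical above 0.5 rad).
It also fails if it takes over 61 s, if anything falls off the work surface, if the arm or the gripper's body presses on something with over 40 N, if the wrist force passes 120 N, or if a joint passes its speed limit or range.

## Working session

There is one attempt and no reset: what is moved stays moved. The work goes in short steps, Python scripts to look and compute and a tool call to move; the robot and the scene stay as the last step left them, time stands still between calls to the robot, and variables do not carry over. Pictures are saved under pics/ and viewed, at most 10 in all, crops included, and the job is handed in when it is done.

Besides the shell and the picture viewer there is one more tool, called as name(argument=value, ...) on one line, values as JSON. move_arm: Moves the arm, as the interface text tells. Its arguments: {"type":"object","properties":{"moves":{"type":"array"}},"required":["moves"]}

```bash
mkdir -p pics
cat > h.py <<'E'
import numpy as np, cv2
from plant import ctrl, vision
def snap(n,fn=None):
    m=vision.camera_model(n); p,d=vision.snapshot(n)
    if fn: cv2.imwrite('pics/'+fn,cv2.cvtColor(p,cv2.COLOR_RGB2BGR))
    return p,d,m
def K(m):
    f=210/np.tan(np.radians(m['vertical_fov'])/2)
    return np.array([[f,0,m['cx']],[0,f,m['cy']],[0,0,1.]])
def ray(m,uv):
    q=cv2.undistortPoints(np.array(uv,float).reshape(-1,1,2),K(m),np.array(m['D'],float)).reshape(-1,2)
    T=np.array(m['cam_to_world']); d=np.c_[q,np.ones(len(q))]@T[:3,:3].T
    return T[:3,3],d
def onplane(m,uv,z):
    o,d=ray(m,uv); return o+d*((z-o[2])/d[:,2])[:,None]
def proj(m,P):
    T=np.linalg.inv(np.array(m['cam_to_world'])); 
    r=cv2.Rodrigues(T[:3,:3])[0]
    return cv2.projectPoints(np.array(P,float).reshape(-1,1,3),r,T[:3,3],K(m),np.array(m['D'],float))[0].reshape(-1,2)
E
python3 - <<'E'
from h import *
a,_,m=snap('scene','scene0.png'); b,_,m2=snap('top','top0.png')
for x in(m,m2): print(np.round(x['cam_to_world'],3).tolist(),x['vertical_fov'],x['D'])
o=ctrl.get_obs(); print(o)
E
```

```text
[[0.614, 0.437, -0.657, 1.213], [0.789, -0.354, 0.502, -0.444], [-0.013, -0.827, -0.562, 0.604], [0.0, 0.0, 0.0, 1.0]] 48.44716573729259 [-0.1303887  0.         0.         0.         0.       ]
[[-0.006, -0.994, 0.113, 0.525], [-1.0, 0.004, -0.023, 0.019], [0.022, -0.114, -0.993, 1.025], [0.0, 0.0, 0.0, 1.0]] 57.04142211542328 [-0.09218037  0.          0.          0.          0.        ]
{'clock': 0.1, 'joint_pos': array([-5.21327999e+01,  2.05871886e+01,  6.39352753e-01, -1.80267928e-02,
       -7.01358821e+01, -1.65088127e+01]), 'qvel': array([-0.00916264, -0.07642301,  0.17714432, -0.07081487, -0.03204224,
        0.03810314]), 'tau': array([-2.97423867e-03, -5.84162807e+01,  2.93750632e+01,  7.01554433e+00,
        1.01627066e-02, -7.85682209e-05]), 'tool_pos': array([ 0.24567951, -0.62824647,  0.23371957]), 'orientation': array([ 1.79914917e+02, -7.54306237e-03, -1.58647745e+02]), 'force': array([0.54434692, 0.44217039, 0.50526845]), 'moment': array([-0.00173639,  0.01587976,  0.03781214]), 'gripper_force': 0.0, 'opening': 0.0874425717340148}
```

View pics/scene0.png

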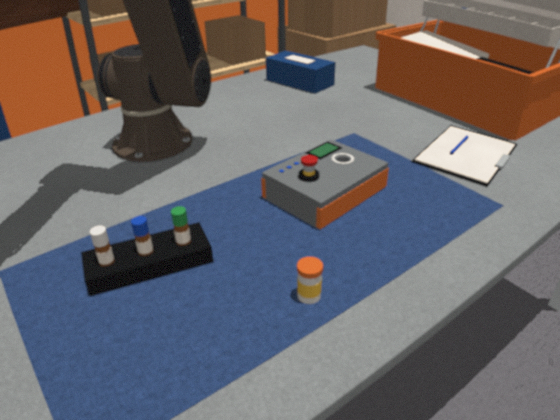

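View pics/top0.png

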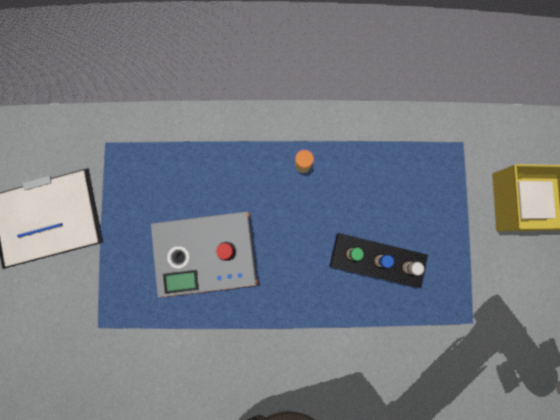

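The scene view shows the rack on the right with the green vial on its inner end, and the photometer on the left. In the top view the green cap is at (357,254), blue at (387,262), white at (417,268), the well ring at (178,257) and the red key at (225,251).

```bash
cat >> h.py <<'E'
def blob(p,lo,hi,box,pick=None):
    h=cv2.cvtColor(p,cv2.COLOR_RGB2HSV); x0,y0,x1,y1=box
    k=np.zeros(h.shape[:2],np.uint8); k[y0:y1,x0:x1]=cv2.inRange(h,lo,hi)[y0:y1,x0:x1]
    c=max(cv2.findContours(k,cv2.RETR_EXTERNAL,cv2.CHAIN_APPROX_NONE)[0],key=cv2.contourArea)
    return cv2.minEnclosingCircle(c),cv2.fitEllipse(c),cv2.contourArea(c)
E
python3 - <<'E'
from h import *
p,d,m=snap('top')
B={'green':((45,80,40),(85,255,255),(335,235,375,270),.11),'blue':((105,150,80),(130,255,255),(377,252,397,272),.11),
'white':((0,0,170),(180,60,255),(400,255,430,280),.11),'key':((0,130,80),(180,255,255),(210,235,240,268),.116),
'ring':((0,0,190),(180,50,255),(160,240,195,275),.07),'tub':((3,130,100),(20,255,255),(285,140,320,180),.074)}
P={}
for n,(lo,hi,b,z) in B.items():
    c,e,a=blob(p,lo,hi,b); P[n]=onplane(m,[e[0]],z)[0]; print(n,np.round(c,1) if 0 else (c,a),np.round(e[0],1),np.round(P[n],4))
for n in('blue','white'): print(np.linalg.norm(P[n]-P['green']))
v=P['ring']-P['key'];print('well-key',np.hypot(*v[:2]),np.degrees(np.arctan2(v[1],v[0])))
v=P['green']-P['white'];print('rack yaw',np.degrees(np.arctan2(v[1],v[0])))
s,_,ms=snap('scene')
for n in P: print(n,proj(ms,[P[n]]).round(1))
E
```

```text
green (((356.5, 253.85714721679688), 7.298762321472168), 137.5) [356.6 253.8] [ 0.5218 -0.1641  0.11  ]
blue (((386.7083435058594, 260.6770935058594), 6.837626934051514), 124.0) [386.8 261. ] [ 0.5039 -0.2363  0.11  ]
white (((417.25341796875, 268.2945251464844), 5.75422477722168), 87.0) [417.2 268.2] [ 0.4857 -0.3098  0.11  ]
key (((224.42156982421875, 250.93136596679688), 8.221664428710938), 185.0) [224.6 250.9] [0.5307 0.1471 0.116 ]
ring (((178.0, 257.0), 10.816754341125488), 332.0) [177.8 256.9] [0.5164 0.2687 0.07  ]
tub (((304.0853576660156, 159.6707305908203), 9.203423500061035), 215.0) [303.8 159.3] [ 0.7593 -0.0436  0.074 ]
0.07434531705772542
0.1501010890434826
well-key 0.12245247820355767 96.6947013307254
rack yaw 76.0885536559403
green [[178.8 210.3]]
blue [[139.5 220. ]]
white [[ 98.1 230.3]]
key [[308.1 159. ]]
ring [[342.5 158.4]]
tub [[309.4 263.8]]
```

```bash
cat >> h.py <<'E'
from scipy.spatial.transform import Rotation as Ro
def to(xyz,rpy):
    o=ctrl.get_obs(); R=Ro.from_euler('xyz',o['orientation'],degrees=True); T=Ro.from_euler('xyz',rpy,degrees=True)
    print('t',o['clock'],'pos',o['tool_pos'].round(4),'rpy',o['orientation'].round(2),'F',o['force'].round(1),'open',round(o['opening'],4))
    d=(np.array(xyz)-o['tool_pos'])*100; print('shift cm',R.inv().apply(d).round(2),'turn rad',(R.inv()*T).as_rotvec().round(3),'shift if turned first',T.inv().apply(d).round(2))
E
python3 -c "
from h import *
to([.522,-.164,.235],[180,0,-103.9])"
```

```text
t 0.2 pos [ 0.2457 -0.6284  0.234 ] rpy [ 1.7995e+02 -1.0000e-02 -1.5864e+02] F [-0.8 -0.5 -0.2] open 0.0876
shift cm [-42.64  33.19  -0.07] turn rad [ 0.001  0.    -0.955] shift if turned first [-51.72 -15.66  -0.1 ]
```

move_arm(moves=[8.7, -3.55, 2.77, 0, 0, 0, 0, 8.7, -3.55, 2.77, 0, 0, 0, 0, 8.7, -3.55, 2.77, 0, 0, 0, 0, 8.7, -3.55, 2.77, 0, 0, 0, 0, 8.7, -3.55, 2.77, 0, 0, 0, 0, 8.7, -3.55, 2.77, 0, 0, 0, 0, 8.7, -3.55, 2.77, 0, 0, 0, 0, 8.7, -3.55, 2.77, 0, 0, 0, 0])

```text
clock: 1.0
tool_pos: [0.4302, -0.3171, 0.2347]
orientation: [-180.0, 0.0, -158.6]
force: [0.8, 0.2, -0.3]
opening: 0.0869
gripper_force: 0.0
```

move_arm(moves=[8.7, -3.55, 2.77, 0, 0, 0, 0, 8.7, -3.55, 2.77, 0, 0, 0, 0, 8.7, -3.55, 2.77, 0, 0, 0, 0, 8.7, -3.55, 2.77, 0, 0, 0, 0, 8.7, 0, 0, 0, 0, 0, -0.13, 8.7, 0, 0, 0, 0, 0, -0.13, 8.7, 0, 0, 0, 0, 0, -0.13, 8.7, 0, 0, 0, 0, 0, -0.13])

```text
clock: 1.8
tool_pos: [0.5215, -0.1636, 0.2344]
orientation: [180.0, -0.0, -128.5]
force: [0.3, 0.1, -0.1]
opening: 0.0868
gripper_force: 0.0
```

move_arm(moves=[8.7, 0, 0, 0, 0, 0, -0.13, 8.7, 0, 0, 0, 0, 0, -0.13, 8.7, 0, 0, 0, 0, 0, -0.13, 8.7, 0, 0, 0, 0, 0, -0.045, 8.7, 0, 0, 0, 0, 0, 0, 8.7, 0, 0, 0, 0, 0, 0])

```text
clock: 2.4
tool_pos: [0.5214, -0.1639, 0.2345]
orientation: [180.0, 0.0, -104.0]
force: [-0.1, -0.3, 0.3]
opening: 0.0869
gripper_force: 0.0
```

Run:
```python
from h import *
to([.522,-.164,.235],[180,0,-103.9])
p,d,m=snap('wrist','w1.png'); print(np.round(m['cam_to_world'],3).tolist()); print(proj(m,[[.522,-.164,.11],[.504,-.236,.11]]))
```

```text
t 2.4 pos [ 0.5214 -0.1639  0.2345] rpy [ 179.99    0.   -104.02] F [-0.1 -0.3  0.3] open 0.0869
shift cm [-0.   -0.06 -0.05] turn rad [ 0.     0.    -0.002] shift if turned first [-0.   -0.06 -0.05]
[[-0.97, 0.232, 0.068, 0.504], [0.242, 0.931, 0.272, -0.237], [-0.0, 0.281, -0.96, 0.385], [0.0, 0.0, 0.0, 1.0]]
[[278.98982235 200.67254861]
 [279.07502066 106.84934624]]
```

View pics/w1.png

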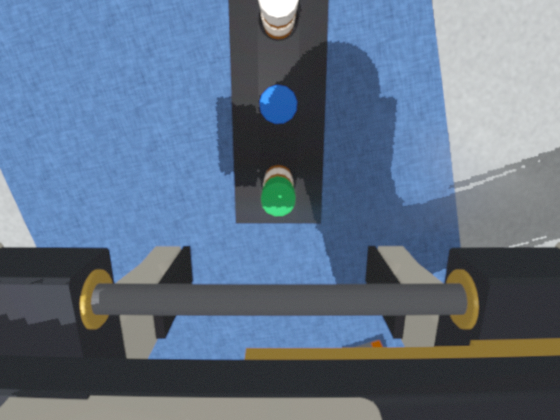

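The wrist view shows the green cap at (278,198) and blue at (279,104), with the fingers along the image's horizontal, across the rack. The prediction agrees within a few pixels.

Run:
```python
from h import *
p,d,m=snap('wrist')
for lo,hi,b in (((45,80,40),(85,255,255),(250,170,310,225)),((100,180,150),(130,255,255),(258,84,300,126))):
    c,e,a=blob(p,lo,hi,b); q=onplane(m,[c[0]],.11)[0]; print(c,a,e[0],q.round(4),onplane(m,[e[0]],.11)[0].round(4))
    if lo[0]==45: g=q
to([g[0],g[1],.085],[180,0,-103.9])
```

```text
((278.0, 196.2624969482422), 20.361066818237305) 1094.5 (277.8838195800781, 196.67913818359375) [ 0.5219 -0.1678  0.11  ] [ 0.5221 -0.1675  0.11  ]
((278.0, 103.59459686279297), 18.835142135620117) 1005.5 (277.7518615722656, 103.73125457763672) [ 0.5042 -0.2385  0.11  ] [ 0.5045 -0.2385  0.11  ]
t 2.5 pos [ 0.5215 -0.1639  0.2345] rpy [ 180.    0. -104.] F [0.1 0.8 0.3] open 0.0867
shift cm [ 0.37 -0.14 14.95] turn rad [ 0.     0.    -0.002] shift if turned first [ 0.37 -0.14 14.95]
```

move_arm(moves=[8.7, 0.17, -0.12, 2, 0, 0, 0, 8.7, 0, 0, 3, 0, 0, 0, 8.7, 0, 0, 3, 0, 0, 0, 8.7, 0, 0, 3, 0, 0, 0, 8.7, 0, 0, 2, 0, 0, 0, 8.7, 0, 0, 1, 0, 0, 0, 8.7, 0, 0, 0.9, 0, 0, 0, 8.7, 0, 0, 0, 0, 0, 0])

```text
clock: 3.3
tool_pos: [0.5221, -0.1658, 0.085]
orientation: [179.9, -0.0, -103.9]
force: [-0.6, 0.1, 0.3]
opening: 0.0868
gripper_force: 0.0
```

move_arm(moves=[2.0, 0, 0, 0, 0, 0, 0, 2.0, 0, 0, 0, 0, 0, 0, 2.0, 0, 0, 0, 0, 0, 0, 2.0, 0, 0, 0, 0, 0, 0, 2.0, 0, 0, 0, 0, 0, 0, 2.0, 0, 0, 0, 0, 0, 0, 2.0, 0, 0, 0, 0, 0, 0, 2.0, 0, 0, 0, 0, 0, 0])

```text
clock: 4.1
tool_pos: [0.5222, -0.1658, 0.0855]
orientation: [180.0, -0.0, -103.9]
force: [-0.6, -0.8, -0.5]
opening: 0.0287
gripper_force: 15.4
```

move_arm(moves=[2.0, 0, 0, 0, 0, 0, 0, 2.0, 0, 0, 0, 0, 0, 0, 2.0, 0, 0, -0.5, 0, 0, 0, 2.0, 0, 0, -1, 0, 0, 0, 2.0, 0, 0, -2, 0, 0, 0, 2.0, 0, 0, -3, 0, 0, 0, 2.0, 0, 0, -3, 0, 0, 0, 2.0, 0, 0, -3, 0, 0, 0])

```text
clock: 4.9
tool_pos: [0.5221, -0.1659, 0.2127]
orientation: [-180.0, 0.0, -103.9]
force: [1.7, 0.2, -0.3]
opening: 0.0284
gripper_force: 30.0
```

move_arm(moves=[2.0, 0, 0, -3, 0, 0, 0, 2.0, 0, 0, -3, 0, 0, 0, 2.0, 0, 0, -1, 0, 0, 0, 2.0, 0, 0, 0, 0, 0, 0])

```text
clock: 5.3
tool_pos: [0.5229, -0.1659, 0.2826]
orientation: [-179.8, 0.1, -103.9]
force: [0.4, 0.2, -1.7]
opening: 0.0283
gripper_force: 30.0
```

Run:
```python
from h import *
to([.522,-.166,.28],[180,0,-103.9]); print(ctrl.get_obs()['joint_pos'].round(1))
p,d,m=snap('wrist','w2.png'); print(proj(m,[ctrl.get_obs()['tool_pos']+[0,0,.025]]))
```

```text
t 5.3 pos [ 0.5229 -0.1659  0.2826] rpy [-1.7979e+02  5.0000e-02 -1.0392e+02] F [ 0.4  0.2 -1.7] open 0.0283
shift cm [0.03 0.08 0.26] turn rad [-0.004  0.001 -0.   ] shift if turned first [0.03 0.08 0.26]
[  2.9   6.8 -11.2   0.  -71.8 -16.8]
[[282.25862829 295.58666672]]
```

View pics/w2.png

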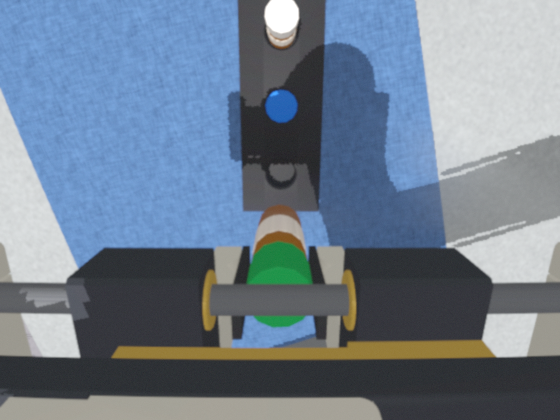

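The vial is held straight between the pads, cap at (279,280), and its hole at (281,173) is empty. Now the tip.

move_arm(moves=[2.0, 0, 0, 0, 0.06, 0, 0, 2.0, 0, 0, 0, 0.12, 0, 0, 2.0, 0, 0, 0, 0.12, 0, 0, 2.0, 0, 0, 0, 0.12, 0, 0, 2.0, 0, 0, 0, 0.12, 0, 0, 2.0, 0, 0, 0, 0.12, 0, 0, 2.0, 0, 0, 0, 0.09, 0, 0, 2.0, 0, 0, 0, 0.035, 0, 0])

```text
clock: 6.15
tool_pos: [0.5294, -0.1817, 0.2972]
orientation: [-138.7, -0.5, -104.7]
force: [2.5, 3.5, 0.2]
opening: 0.0283
gripper_force: 30.0
```

move_arm(moves=[2.0, 0, 0, 0, 0, 0, 0, 2.0, 0, 0, 0, 0, 0, 0, 2.0, 0, 0, 0, 0, 0, 0, 2.0, 0, 0, 0, 0, 0, 0, 2.0, 0, 0, 0, 0, 0, 0, 2.0, 0, 0, 0, 0, 0, 0, 2.0, 0, 0, 0, 0, 0, 0, 2.0, 0, 0, 0, 0, 0, 0])

```text
clock: 6.95
tool_pos: [0.5285, -0.1828, 0.2958]
orientation: [-138.9, -0.7, -104.8]
force: [0.6, 0.0, -1.3]
opening: 0.0287
gripper_force: 30.0
```

Run:
```python
from h import *
to([.5165,.2687,.28],[180,0,-103.9]); print(ctrl.get_obs()['joint_pos'].round(1))
p,d,m=snap('scene'); c=p[60:300,60:400]; cv2.imwrite('pics/s3.png',cv2.resize(c[:,:,::-1],None,fx=2,fy=2))
```

```text
t 6.95 pos [ 0.5285 -0.1828  0.2958] rpy [-138.93   -0.66 -104.8 ] F [ 0.6  0.  -1.3] open 0.0287
shift cm [-43.36  10.28  -7.53] turn rad [-0.717 -0.017 -0.011] shift if turned first [-43.54  12.01   1.58]
[ -2.8 -14.  -58.2  57.5  -9.9 -65.8]
```

View pics/s3.png

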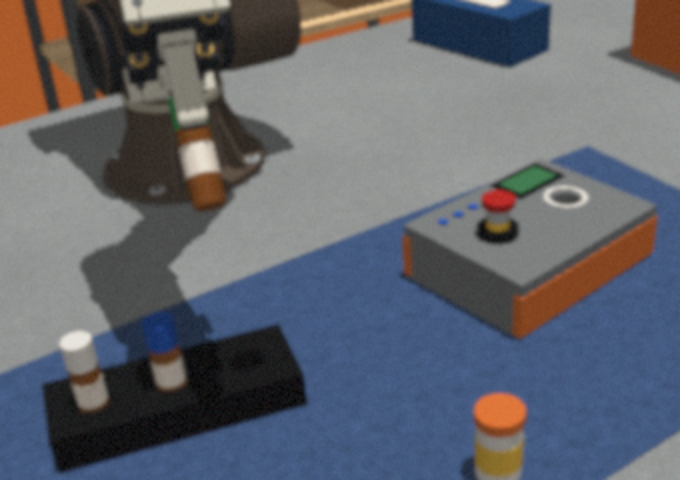

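The vial is held tipped at (200,170) in the crop, 41° by the tool, and the bystanders are untouched. I'll hold it a little longer, then right it.

move_arm(moves=[2.0, 0, 0, 0, 0, 0, 0, 2.0, 0, 0, 0, 0, 0, 0, 2.0, 0, 0, 0, 0, 0, 0, 2.0, 0, 0, 0, 0, 0, 0, 2.0, 0, 0, 0, -0.06, 0, 0, 2.0, 0, 0, 0, -0.11, 0, 0, 2.0, 0, 0, 0, -0.11, 0, 0, 2.0, 0, 0, 0, -0.11, 0, 0])

```text
clock: 7.8
tool_pos: [0.5319, -0.1921, 0.3029]
orientation: [-157.5, -1.2, -105.5]
force: [2.3, -1.5, 0.6]
opening: 0.0285
gripper_force: 30.0
```

move_arm(moves=[2.0, 0, 0, 0, -0.11, 0, 0, 2.0, 0, 0, 0, -0.11, 0, 0, 2.0, 0, 0, 0, -0.08, 0, 0, 2.0, 0, 0, 0, -0.025, 0, 0, 2.0, 0, 0, 0, 0, 0, 0, 2.0, 0, 0, 0, 0, 0, 0])

```text
clock: 8.4
tool_pos: [0.5319, -0.1946, 0.3017]
orientation: [-175.9, -1.4, -105.7]
force: [-1.0, -0.8, -1.6]
opening: 0.0282
gripper_force: 30.0
```

Run:
```python
from h import *
to([.5165,.2687,.28],[180,0,-103.9]); print(ctrl.get_obs()['joint_pos'].round(1))
```

```text
t 8.4 pos [ 0.5319 -0.1946  0.3017] rpy [-175.94   -1.35 -105.7 ] F [-1.  -0.8 -1.6] open 0.0282
shift cm [-44.22  14.07   0.13] turn rad [-0.07  -0.025 -0.031] shift if turned first [-44.6   12.63   2.17]
[  1.4   5.6 -11.4   2.7 -69.6 -17.9]
```

move_arm(moves=[2.0, 0, 0, 0, -0.07, -0.025, -0.031, 2.0, -2.5, 0.7, 0, 0, 0, 0, 2.0, -4.2, 1.2, 0, 0, 0, 0, 2.0, -4.2, 1.2, 0, 0, 0, 0, 2.0, -4.2, 1.2, 0, 0, 0, 0, 2.0, -4.2, 1.2, 0, 0, 0, 0, 2.0, -4.2, 1.2, 0, 0, 0, 0, 2.0, -4.2, 1.2, 0, 0, 0, 0])

```text
clock: 9.2
tool_pos: [0.5206, 0.0948, 0.303]
orientation: [-179.9, 0.1, -103.8]
force: [1.0, 0.8, -1.1]
opening: 0.0285
gripper_force: 30.0
```

move_arm(moves=[2.0, -4.2, 1.2, 0, 0, 0, 0, 2.0, -4.2, 1.2, 0, 0, 0, 0, 2.0, -4.2, 1.2, 0, 0, 0, 0, 2.0, -4.2, 1.2, 0, 0, 0, 0, 2.0, -2.0, 0.6, 0, 0, 0, 0, 2.0, 0, 0, 0, 0, 0, 0, 2.0, 0, 0, 0, 0, 0, 0])

```text
clock: 9.9
tool_pos: [0.5137, 0.2886, 0.3024]
orientation: [-180.0, 0.0, -103.8]
force: [-0.0, -0.6, -1.8]
opening: 0.0284
gripper_force: 30.0
```

Run:
```python
from h import *
to([.5165,.2687,.28],[180,0,-103.9]); print(ctrl.get_obs()['joint_pos'].round(1))
p,d,m=snap('wrist','w4.png'); print(proj(m,[[.5164,.2687,.07],[.5307,.1471,.116]]))
```

```text
t 9.9 pos [0.5137 0.2886 0.3024] rpy [-1.7996e+02  3.0000e-02 -1.0380e+02] F [-0.  -0.6 -1.8] open 0.0284
shift cm [ 1.86 -0.75  2.24] turn rad [-0.001  0.     0.002] shift if turned first [ 1.86 -0.75  2.24]
[ 48.3  10.4  -4.4   0.  -75.2 -62.1]
[[272.99320412 158.35893228]
 [223.56529032  38.19688012]]
```

View pics/w4.png

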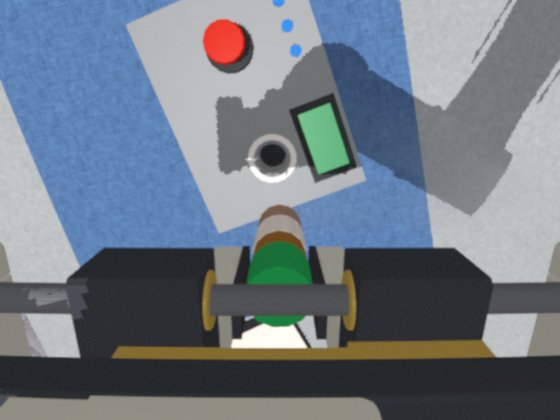

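The wrist view shows the well ring at (272,158), where predicted, the key at (224,42), and the vial's lower rim at about (279,206).

Run:
```python
from h import *
p,d,m=snap('wrist'); o=ctrl.get_obs(); t=o['tool_pos']
h=cv2.cvtColor(p,cv2.COLOR_RGB2HSV)
k=cv2.inRange(h,(0,0,150),(180,60,255)); k[:130]=0;k[190:]=0;k[:,:240]=0;k[:,300:]=0
ring=[cv2.fitEllipse(c) for c in cv2.findContours(k,cv2.RETR_EXTERNAL,cv2.CHAIN_APPROX_NONE)[0] if cv2.contourArea(c)>300]
for e in ring: print('ring',e,onplane(m,[e[0]],.07).round(4))
k2=cv2.inRange(h,(0,0,0),(180,255,70)); k2[:130]=0;k2[190:]=0;k2[:,:245]=0;k2[:,290:]=0
for c in cv2.findContours(k2,cv2.RETR_EXTERNAL,cv2.CHAIN_APPROX_NONE)[0]:
    if cv2.contourArea(c)>200: e=cv2.fitEllipse(c);print('hole',e,onplane(m,[e[0]],.07).round(4))
print('red',(lambda e:(e[1],onplane(m,[e[1][0]],.116)))(blob(p,(0,130,80),(180,255,255),(195,10,255,75))))
for r in range(200,218,2): print(r,h[r,279])
br=cv2.inRange(h,(3,70,30),(25,255,255))
for r in (212,216,220,240,245):
    x=np.nonzero(br[r,230:330])[0]+230; print(r,x.min(),x.max()) if len(x) else 0
g=cv2.inRange(h,(45,80,40),(85,255,255)); 
for r in (255,265,275,290): x=np.nonzero(g[r,230:330])[0]+230; print('g',r,x.min(),x.max())
print('tcp',t, 'pred axis bottom/top px',proj(m,[t+[0,0,-.07],t+[0,0,.025]]), 'near rim', proj(m,[t+[0,0,-.07]+np.array([-.24,-.97,0])*.014]))
```

```text
ring ((270.74981689453125, 166.37342834472656), (58.2905158996582, 62.40198516845703), 54.42536544799805) [[0.5212 0.2763 0.07  ]]
hole ((272.4857482910156, 155.14895629882812), (21.66054916381836, 24.701364517211914), 96.35845184326172) [[0.5163 0.2646 0.07  ]]
red (((224.38485717773438, 42.35800552368164), (41.218177795410156, 44.42129898071289), 162.70587158203125), array([[0.53105255, 0.15002333, 0.116     ]]))
200 [110   4 191]
202 [120   4 190]
204 [  8  13 161]
206 [ 13 102 117]
208 [ 13 105 117]
210 [ 12  99 119]
212 [ 11  86 115]
214 [ 11  41 136]
216 [ 14  21 160]
212 265 292
216 262 295
220 261 297
240 259 300
245 256 302
g 255 254 304
g 265 249 309
g 275 247 311Traceback (most recent call last):
  File "<stdin>", line 16, in <module>
    return umr_minimum(a, axis, None, out, keepdims, initial, where)
ValueError: zero-size array to reduction operation minimum which has no identity
```

Run:
```python
from h import *
p,d,m=snap('wrist'); o=ctrl.get_obs(); t=o['tool_pos']
h=cv2.cvtColor(p,cv2.COLOR_RGB2HSV)
for v in (195,210,225):
    k=cv2.inRange(h,(0,0,v),(180,60,255)); k[:130]=0;k[186:]=0;k[:,:240]=0;k[:,300:]=0
    c=max(cv2.findContours(k,cv2.RETR_EXTERNAL,cv2.CHAIN_APPROX_NONE)[0],key=cv2.contourArea)
    e=cv2.fitEllipse(cv2.convexHull(c)); print('ring',v,e,onplane(m,[e[0]],.07).round(4))
print('tcp',t,'axis bottom/top px',proj(m,[t+[0,0,-.07],t+[0,0,.025]]))
ux=np.array([-.24,-.97,0])
print('near rim pred',proj(m,[t+[0,0,-.07]+ux*.014]),'rim point seen',onplane(m,[[279,205.]],t[2]-.07)-ux*.014)
cc=np.array([[np.cos(a)*.014,np.sin(a)*.014,-.07] for a in np.linspace(0,6.28,60)])+t
q=proj(m,cc);print('rim pred umin/max',q[:,0].min(),q[:,0].max(),q[:,1].min())
cc=np.array([[np.cos(a)*.014,np.sin(a)*.014,-.07] for a in np.linspace(0,6.28,60)])+t
print('ring', [onplane(m,[[278,205]],.2324)])
top=np.array([[np.cos(a)*.0145,np.sin(a)*.0145,.025] for a in np.linspace(0,6.28,60)])+t
q=proj(m,top);print('cap pred',q[:,0].min(),q[:,0].max(),q[:,1].min(),q[:,1].max())
g=cv2.inRange(h,(45,80,40),(85,255,255)); y,x=np.nonzero(g[230:340,230:330]); print('cap seen',x.min()+230,x.max()+230,y.min()+230,y.max()+230)
```

```text
ring 195 ((272.39996337890625, 167.08103942871094), (35.02948760986328, 45.81889724731445), 82.09103393554688) [[0.5198 0.2772 0.07  ]]
ring 210 ((272.595458984375, 168.63336181640625), (28.415571212768555, 43.25814437866211), 88.89627838134766) [[0.52  0.279 0.07 ]]
ring 225 ((272.1632080078125, 162.34466552734375), (40.75839614868164, 45.555084228515625), 93.96625518798828) [[0.5188 0.272  0.07  ]]
tcp [0.51420687 0.28755717 0.30270331] axis bottom/top px [[279.75349243 222.07428368]
 [280.10471713 297.80319263]]
near rim pred [[279.78080462 201.9434435 ]] rim point seen [[0.51520701 0.28946664 0.23270331]]
rim pred umin/max 258.85407272501425 300.6540398760209 201.92806019718643
ring [array([[0.51250947, 0.27581378, 0.2324    ]])]
cap pred 244.60217947737993 315.61702617609814 265.4978104533206 328.0784419442217
cap seen 246 312 241 325
```

Run:
```python
from h import *
p,d,m=snap('wrist'); 
cv2.imwrite('pics/w5.png',cv2.resize(p[120:240,220:340,::-1],None,fx=5,fy=5,interpolation=cv2.INTER_CUBIC))
```

```text
(no output)
```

View pics/w5.png

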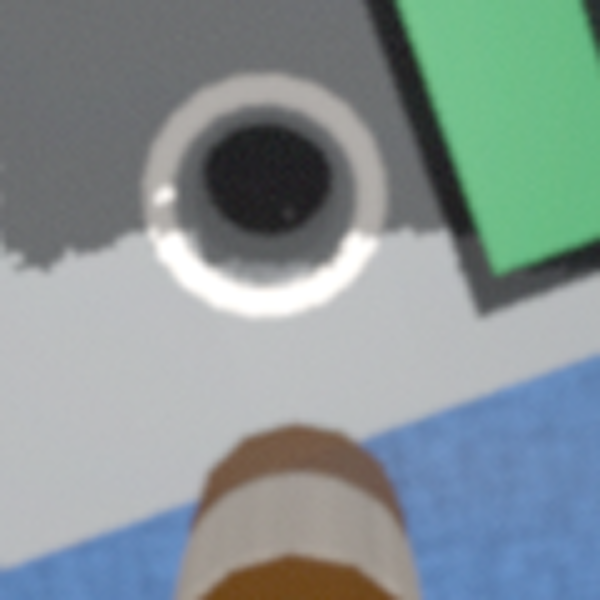

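The well ring's outer edge is centred at (273,159), and the vial's lower rim tops out at (279.6,205). So the vial sits about 1.8 mm off the TCP along -tool x.

Run:
```python
from h import *
to([.516,.2672,.157],[180,0,-103.9])
```

```text
t 10.1 pos [0.5143 0.2876 0.3027] rpy [-1.7995e+02  5.0000e-02 -1.0393e+02] F [-0.3  0.2 -0.1] open 0.0283
shift cm [ 1.95 -0.65 14.57] turn rad [-0.001  0.001 -0.   ] shift if turned first [ 1.94 -0.66 14.57]
```

move_arm(moves=[2.0, 0.95, -0.35, 1, 0, 0, 0, 2.0, 1.0, -0.3, 2.5, 0, 0, 0, 2.0, 0, 0, 3, 0, 0, 0, 2.0, 0, 0, 3, 0, 0, 0, 2.0, 0, 0, 3, 0, 0, 0, 2.0, 0, 0, 1.5, 0, 0, 0, 2.0, 0, 0, 0.6, 0, 0, 0, 2.0, 0, 0, 0, 0, 0, 0])

```text
clock: 10.9
tool_pos: [0.5157, 0.2672, 0.1555]
orientation: [180.0, -0.1, -103.9]
force: [-0.2, 0.4, -1.1]
opening: 0.0286
gripper_force: 30.0
```

Run:
```python
from h import *
to([.516,.2672,.157],[180,0,-103.9])
p,d,m=snap('wrist'); s,_,ms=snap('scene')
a=cv2.resize(p[150:270,220:340],None,fx=4,fy=4,interpolation=cv2.INTER_CUBIC)
b=cv2.resize(s[110:190,300:380],(480,480),interpolation=cv2.INTER_CUBIC)
c=np.hstack([a,b])[:,:,::-1]; cv2.imwrite('pics/w6.png',cv2.resize(c,(800,400)))
t=ctrl.get_obs()['tool_pos']; w=[.5164,.269,.07]
ux=np.array([-.24,-.97,0])
print(proj(m,[w]),proj(ms,[w]), 'axis scene for offset', proj(ms,[t-ux*.0018+[0,0,-.07],t-ux*.0018+[0,0,.025]]))
```

```text
t 10.9 pos [0.5157 0.2672 0.1555] rpy [ 1.7998e+02 -6.0000e-02 -1.0391e+02] F [-0.2  0.4 -1.1] open 0.0286
shift cm [-0.01 -0.02 -0.15] turn rad [ 0.    -0.001 -0.   ] shift if turned first [-0.01 -0.02 -0.15]
[[279.53406018 217.89820577]] [[342.61841299 158.40845617]] axis scene for offset [[343.43572322 152.02013856]
 [345.71874178 114.8993477 ]]
```

View pics/w6.png

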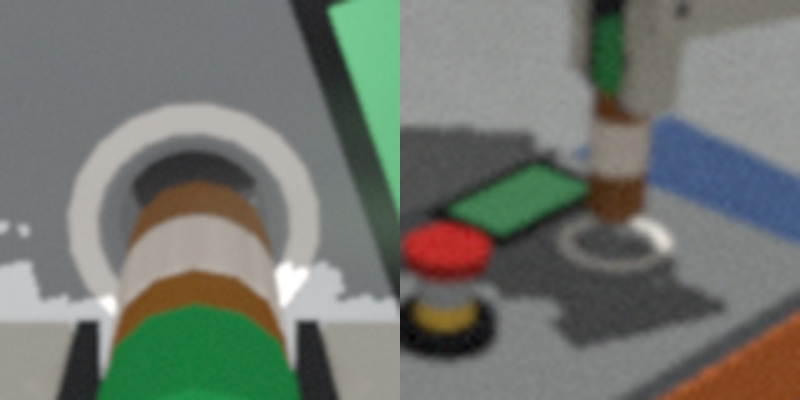

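The wrist half has the vial rim at (279.4,204.6) and the ring centre at about (278.2,217.5). In the scene half the vial and ring are both centred on column 343.

Run:
```python
from h import *
m=vision.camera_model('wrist'); t=ctrl.get_obs()['tool_pos']; ux=np.array([-.24,-.97,0])
w=onplane(m,[[278.2,217.5]],.07)[0]; r=onplane(m,[[279.4,204.6]],t[2]-.0705)[0]-ux*.014
print('well',w,'vial',r,'tool dx,dy mm',(w-r)@ux*1000,(w-r)@np.array([-.97,.24,0])*1000)
```

```text
well [0.51831923 0.27017766 0.07      ] vial [0.51738878 0.26992599 0.0866362 ] tool dx,dy mm -0.4674367561028281 -0.8421353920919883
```

move_arm(moves=[2.0, -0.04, -0.07, 0, 0, 0, 0, 2.0, 0, 0, 0.5, 0, 0, 0, 2.0, 0, 0, 0.5, 0, 0, 0, 2.0, 0, 0, 0.4, 0, 0, 0, 2.0, 0, 0, 0.3, 0, 0, 0, 2.0, 0, 0, 0.3, 0, 0, 0, 2.0, 0, 0, 0.3, 0, 0, 0, 2.0, 0, 0, 0, 0, 0, 0])

```text
clock: 11.8
tool_pos: [0.5165, 0.2684, 0.1327]
orientation: [180.0, -0.0, -103.9]
force: [0.1, 0.8, -0.3]
opening: 0.0283
gripper_force: 30.0
```

move_arm(moves=[2.0, 0, 0, 0.5, 0, 0, 0, 2.0, 0, 0, 0.5, 0, 0, 0, 2.0, 0, 0, 0.5, 0, 0, 0, 2.0, 0, 0, 0.5, 0, 0, 0, 2.0, 0, 0, 0.4, 0, 0, 0, 2.0, 0, 0, 0.3, 0, 0, 0, 2.0, 0, 0, 0.2, 0, 0, 0, 2.0, 0, 0, 0, 0, 0, 0])

```text
clock: 12.6
tool_pos: [0.5166, 0.2685, 0.104]
orientation: [-180.0, -0.0, -103.9]
force: [0.3, -0.5, -1.8]
opening: 0.0284
gripper_force: 30.0
```

move_arm(moves=[2.0, 0, 0, 0.1, 0, 0, 0, 2.0, 0, 0, 0.1, 0, 0, 0, 2.0, 0, 0, 0, 0, 0, 0])

```text
clock: 12.9
tool_pos: [0.5167, 0.2685, 0.1022]
orientation: [-180.0, 0.0, -103.9]
force: [0.2, 0.3, -1.1]
opening: 0.0283
gripper_force: 30.0
```

move_arm(moves=[2.0, 0, 0, 0.1, 0, 0, 0, 2.0, 0, 0, 0, 0, 0, 0])

```text
clock: 13.1
tool_pos: [0.5167, 0.2685, 0.1012]
orientation: [-180.0, 0.0, -103.9]
force: [-0.3, -0.1, 0.1]
opening: 0.0285
gripper_force: 30.0
```

move_arm(moves=[2.0, 0, 0, 0.1, 0, 0, 0, 2.0, 0, 0, 0, 0, 0, 0])

```text
clock: 13.3
tool_pos: [0.5169, 0.2687, 0.1005]
orientation: [-180.0, 0.0, -103.9]
force: [0.4, 0.0, 1.0]
opening: 0.0285
gripper_force: 30.0
```

move_arm(moves=[2.0, 0, 0, 0.05, 0, 0, 0, 2.0, 0, 0, 0, 0, 0, 0, 4.0, 0, 0, 0, 0, 0, 0, 6.0, 0, 0, 0, 0, 0, 0, 8.0, 0, 0, 0, 0, 0, 0, 8.0, 0, 0, 0, 0, 0, 0, 8.0, 0, 0, 0, 0, 0, 0, 8.0, 0, 0, 0, 0, 0, 0])

```text
clock: 14.1
tool_pos: [0.5167, 0.2685, 0.0997]
orientation: [-180.0, 0.0, -103.9]
force: [-0.5, 0.4, 0.1]
opening: 0.071
gripper_force: 0.0
```

move_arm(moves=[8.0, 0, 0, -0.5, 0, 0, 0, 8.0, 0, 0, -1, 0, 0, 0, 8.0, 0, 0, -2, 0, 0, 0, 8.0, 0, 0, -3, 0, 0, 0, 8.0, 0, 0, -3, 0, 0, 0, 8.0, 0, 0, -1.5, 0, 0, 0, 8.0, 0, 0, 0, 0, 0, 0])

```text
clock: 14.8
tool_pos: [0.5179, 0.2694, 0.2137]
orientation: [-179.8, 0.3, -103.8]
force: [-0.6, -0.1, 0.1]
opening: 0.08
gripper_force: 0.0
```

Run:
```python
from h import *
to([.531,.149,.21],[180,0,-103.9])
p,d,m=snap('wrist'); s,_,ms=snap('scene')
b=cv2.resize(s[110:190,270:380],(550,400),interpolation=cv2.INTER_CUBIC)
a=cv2.resize(p[::,::],(250,188)); c=np.full((400,800,3),0,np.uint8); c[:,:550]=b; c[:188,550:]=a
cv2.imwrite('pics/w7.png',c[:,:,::-1])
print('scene proj seated top/at-floor axis', proj(ms,[[.517,.27,.125],[.517,.27,.07]]))
e=blob(s,(45,80,40),(85,255,255),(330,110,360,150));print(e[1])
e=blob(p,(0,130,80),(180,255,255),(150,0,330,160));print('key wrist',e[1],onplane(m,[e[1][0]],.116))
```

```text
t 14.8 pos [0.5179 0.2694 0.2137] rpy [-179.77    0.29 -103.84] F [-0.6 -0.1  0.1] open 0.08
shift cm [11.38 -4.15  0.33] turn rad [-0.004  0.005  0.001] shift if turned first [11.38 -4.16  0.37]
scene proj seated top/at-floor axis [[344.39246007 137.62232177]
 [343.09296769 158.37667662]]
((341.1670837402344, 143.2626953125), (12.84645938873291, 21.0758056640625), 71.65265655517578)
key wrist ((217.7037811279297, 45.56796646118164), (55.42684555053711, 60.363258361816406), 162.70956420898438) [[0.53118265 0.149685   0.116     ]]
```

View pics/w7.png

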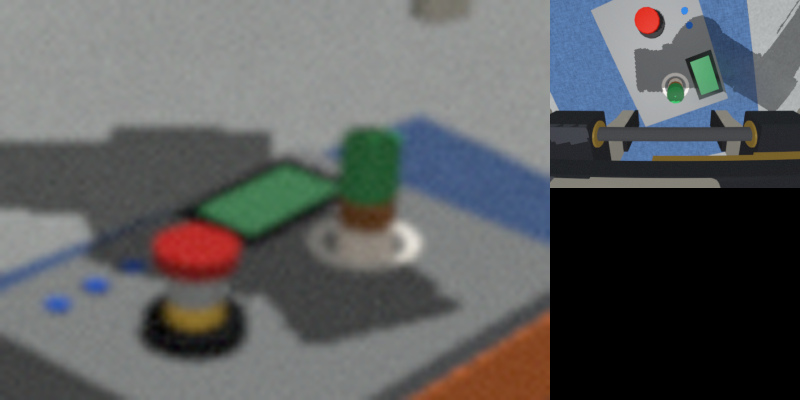

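The vial stands upright in the well, cap centred at (370,165) in the crop, and the key is up with its yellow band showing at (195,315). Now I'll close the fingers and go over the key.

move_arm(moves=[0, 2.5, -0.9, 0, -0.004, 0.005, 0, 0, 3.0, -1.1, 0, 0, 0, 0, 0, 3.0, -1.1, 0, 0, 0, 0, 0, 2.0, -0.75, 0, 0, 0, 0, 0, 0.9, -0.3, 0, 0, 0, 0, 0, 0, 0, 2, 0, 0, 0, 0, 0, 0, 2, 0, 0, 0, 0, 0, 0, 0, 0, 0, 0])

```text
clock: 15.7
tool_pos: [0.5276, 0.147, 0.1671]
orientation: [179.5, -0.5, -103.9]
force: [-0.0, -0.4, 0.4]
opening: 0.0212
gripper_force: 0.0
```

move_arm(moves=[0, 0, 0, 1.5, 0, 0, 0, 0, 0, 0, 1.0, 0, 0, 0, 0, 0, 0, 0.8, 0, 0, 0, 0, 0, 0, 0.5, 0, 0, 0, 0, 0, 0, 0, 0, 0, 0, 0, 0, 0, 0, 0, 0, 0])

```text
clock: 16.3
tool_pos: [0.5295, 0.1477, 0.1324]
orientation: [179.8, -0.3, -103.9]
force: [-0.3, 0.2, -0.1]
opening: 0.0
gripper_force: 0.0
```

move_arm(moves=[0, 0, 0, 0.4, 0, 0, 0, 0, 0, 0, 0.3, 0, 0, 0, 0, 0, 0, 0, 0, 0, 0, 0, 0, 0, 0, 0, 0, 0])

```text
clock: 16.7
tool_pos: [0.5292, 0.1475, 0.125]
orientation: [179.8, -0.3, -103.9]
force: [0.7, -0.3, -0.3]
opening: 0.0005
gripper_force: 0.0
```

move_arm(moves=[0, 0, 0, 0.2, 0, 0, 0, 0, 0, 0, 0, 0, 0, 0, 0, 0, 0, 0, 0, 0, 0])

```text
clock: 17.0
tool_pos: [0.5295, 0.1477, 0.1233]
orientation: [179.8, -0.3, -103.9]
force: [0.1, -0.2, 2.2]
opening: 0.0011
gripper_force: 1.1
```

move_arm(moves=[0, 0, 0, 0.2, 0, 0, 0, 0, 0, 0, 0, 0, 0, 0, 0, 0, 0, 0, 0, 0, 0])

```text
clock: 17.3
tool_pos: [0.5294, 0.1476, 0.1212]
orientation: [179.8, -0.3, -103.9]
force: [1.4, -0.4, 3.3]
opening: 0.0003
gripper_force: 1.5
```

move_arm(moves=[0, 0, 0, 0.2, 0, 0, 0, 0, 0, 0, 0.2, 0, 0, 0, 0, 0, 0, 0.1, 0, 0, 0, 0, 0, 0, 0, 0, 0, 0, 0, 0, 0, 0, 0, 0, 0])

```text
clock: 17.8
tool_pos: [0.5294, 0.1477, 0.1162]
orientation: [179.8, -0.3, -103.9]
force: [0.4, 0.6, 4.6]
opening: 0.0003
gripper_force: 2.5
```

move_arm(moves=[0, 0, 0, 0.1, 0, 0, 0, 0, 0, 0, 0.1, 0, 0, 0, 0, 0, 0, 0, 0, 0, 0, 0, 0, 0, 0, 0, 0, 0, 0, 0, 0, 0, 0, 0, 0])

```text
clock: 18.3
tool_pos: [0.5294, 0.1477, 0.1144]
orientation: [179.8, -0.2, -103.9]
force: [-0.3, 0.9, 5.4]
opening: 0.0005
gripper_force: 2.8
```

Run:
```python
from h import *
F=[]
for i in range(8):
    s,_,ms=snap('scene'); o=ctrl.get_obs(); F.append(np.r_[o['force'][2],o['tool_pos'][2]])
print(np.mean(F,0),np.std(F,0))
cv2.imwrite('pics/w8.png',cv2.resize(s[110:190,270:380,::-1],(770,560),interpolation=cv2.INTER_CUBIC))
```

```text
[5.63170241 0.114367  ] [3.24857304e-01 7.31572315e-06]
```

View pics/w8.png

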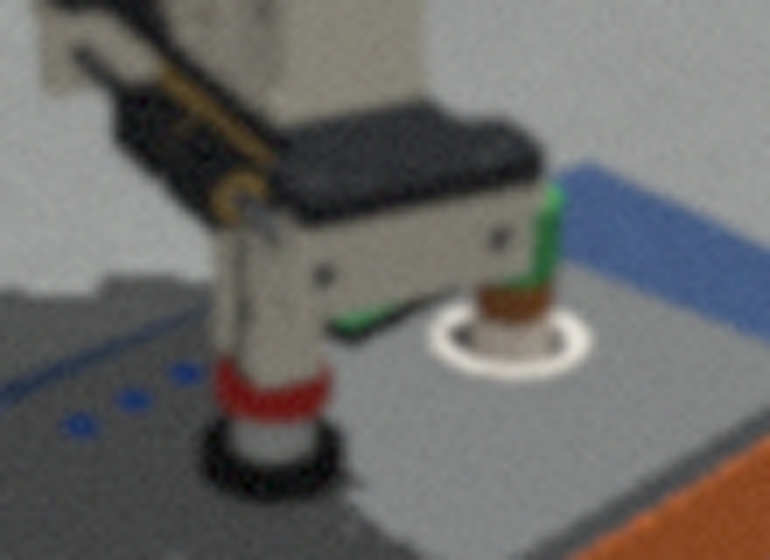

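The yellow band has just sunk into the collar at (270,470), and the steady push of 5.6 N puts the key about 9–9.6 mm down. The vial is still upright in the well, so I'm handing in.

```bash
python3 -c "
from plant import ctrl
print(ctrl.close_job())"
```

```text
the job is handed in; nothing more can be done
None
```

The job is handed in: I mixed the green-capped vial at about 41°, stood it upright on the well floor, and finished holding the read key about 9.5 mm down at 5.6 N; no verdict came back.

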